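# Open the child-resistant cap of the lab waste jug

### The job

Open the yellow waste jug: push its red safety cap down hard and, while holding it down, turn it anticlockwise to free it. Then lift the cap off and set it down (do not drop it) right way up, lying flat inside the steel tray, and let go. Leave the white jug with the blue cap alone and do not disturb the other things on the bench.

Things in the scene. Friction and masses are not known exactly. Their poses are not given: they have to be found in the camera images.
- jug: Yellow jug, fixed to the bench in a bolted steel cradle (150 x 150 mm): square body 120 mm wide, shoulder up to 150 mm, neck rim 182 mm up. Origin: on the bench under its centre, on the neck's vertical axis; z up. At the start the red cap is locked on the neck, its x along the jug's x.
- cap_center (a point): Centre of the loose red cap (about 120 g, 65 mm high): on its axis, half-way up, 32.5 mm above its lower edge and 194.5 mm above the bench at the start. Round skirt 70 mm across, 35 mm high, flat top 2.5 mm above this point; on it stands a white grip bar 60 mm long (along the cap's x), 22 mm wide (along y), 30 mm high (top 32.5 mm above this point). z up. Best gripped across the bar from above.
- cap: The same cap; origin at the centre of its lower edge, x along the bar, z up. Three inner lugs lock it. Kept pressed 8 to 10 mm down it turns anticlockwise seen from above (never clockwise). Between 40 and 80 degrees of turn (best 60) it is free; a hard stop comes at about 84. It then lifts straight off: keep that turn until 35 mm up. Pressed less than 7 mm its lugs are caught: do not force it.
- plunger (a joint): Sprung white disc in the jug's neck that pushes the cap up. 0: cap on and locked; grows as the cap is pressed down (m); 0.010: full press, the cap then rests on the neck; -0.003: cap off. Pressing takes about 8 N to begin, 14 N at 7 mm, 17 N at 10 mm.
- tray: Shallow open square steel tray fixed to the bench, 160 x 160 mm outside, walls 4 mm thick and 14 mm high, floor at most 5 mm thick. Origin: on the bench under its centre; x and y along its sides.
- other_jug: White jug with a blue cap and white grip bar, fixed, same size and shape as the yellow one (227 mm high overall); its cap is not to be touched. Origin: on the bench under its centre.
- tip_rack_center (a point): Loose blue pipette-tip box, 80 x 120 x 62 mm high, bystander; point at its centre.
- jar_center (a point): Loose white jar with a green lid, 72 mm across, 85 mm high, bystander; point at its centre.
- bar_end (a point): End of the red cap's white grip bar on the cap's +x side: 30 mm from the cap's axis, 17 mm above cap_center. At the start it points along the jug's x; turning anticlockwise carries it towards the jug's y.
Things that resemble listed ones, but are neither listed nor needed, are in the scene too. There is more than one size of the tray; the job needs the larger. There is more than one size of the cap; the one meant has the size given above.

How it is judged:
By the outcome, as a careful person would: the job done as asked, in the order asked, and still so for the second after the job is handed in, with the robot touching nothing.
It also fails if it takes over 45 s, if anything falls off the work surface, if the arm or the gripper's body presses on something with over 40 N, if the wrist force passes 120 N, or if a joint passes its speed limit or range.

### The arm

A 6-joint arm with a two-finger parallel gripper is mounted at the origin on the work surface. World frame = base frame: x ahead of the robot, y to its left, z up, the work surface at z = 0. Lengths are in mm, angles in degrees, forces in N, time in s.
With the tool pointing down it reaches from about 325 to 925 mm from the base axis. Payload 3.1 kg.
Tool frame: the origin (TCP) lies at the very end of the fingers, on their centre line; the grasp point (between the pads) lies grip_depth behind it (grip_depth is the distance from the TCP to the grasp point, in mm); z points along the fingers, x is the direction in which the jaws open and shut, and the axes are right-handed (so a half turn about z gives the same grasp; the last joint's range is limited). The gripper opens to 85 mm and grips with 20 to 120 N. Pads are 22 mm wide; open, the fingers measure 114 mm over their backs; the gripper's body (76 mm by 85 mm) begins 54 mm behind the grasp point. The pads swing forward as they close: fully open they stand 13 mm farther back than shut.
Start: joints at [68.572, 12.427, 92.441, -0, 75.132, -6.429], TCP at [161.743, 603.721, 231.3] pointing down, gripper open.
Joint ranges: [-157.48, 157.48], [-44.54, 120.13], [17.64, 146.25], [-64.5, 244.5], [7.68, 150.69], [-147.95, 147.95]. Speed limits (degrees/s): [159.86, 159.86, 180, 180, 180, 180].

### API

Orientations are given as [roll, pitch, yaw] about the fixed x, y, z axes, in that order (R = Rz(yaw) Ry(pitch) Rx(roll)).
In Python, from rig import * gives the robot as it stands. The module is installed in compiled form; this text tells all that it offers.
- The arm moves only by the tool drive_tool, never from a script. Its argument "moves" is a list of rows, each a list of 7 numbers: the shift along the tool's x, y, z in cm, then the turn, a rotation vector about the tool's x, y, z in rad, then the opening in per cent of the stroke, from 0 (shut) to 100 (fully open). In form: [[dx, dy, dz, ax, ay, az, hand], ...]. A call has exactly 5 rows; each row shifts and turns the commanded pose from where the row before left it, along the tool's axes as they then stand; what a row does not reach is not made up. A row lasts 1/8 s, in which the tool goes at most 62.5 mm and 10.7 degrees, less where a joint would pass 70% of its speed; a pose out of reach is approached as far as the arm can. A call with a gripper value outside its range is refused whole. The fingers move at their own pace and stop on an object; "force" is the grip in N (left out, the last holds). Time passes only in rows, so rows that do not move let the fingers close, or fill a call up. It gives the time, the measured TCP pose, the force and the opening at its end, in the units of the state.
- get_obs(): the state, without advancing time (a new reading comes with each control period).
- capture(name): name is "scene" or "top"; returns a dict with "img" (384x512x3 uint8, red, green, blue), "fx", "fy", "cx", "cy" (pixels), "rvec" (rotation vector, rad) and "tvec" (3), from world to camera coordinates, as OpenCV has them. Camera axes: x right, y down, z forward; pixel columns grow to the right and rows downward; lengths in mm; the calibration is good to about 2 mm. A picture is of the moment at which its call begins. There is no depth.
- finish_job(): hands the job in, once; it reports no verdict.
The state is a dict: "t": time; "joints": joint angles; "joint_vel": joint speeds; "joint_efforts": joint torques, N m; "ee_pos": TCP position; "ee_rot": TCP orientation; "contact_force": force on the tool from outside, world axes, zero at the start; "wrist_torque": the same for the moment, N m; "width": finger opening in mm.
Only numpy, scipy, OpenCV 4.12 (cv2) and the standard library are available. Lean on these libraries where they do the work, as an engineer would, in place of code of your own. Each camera call takes 0.05 s, during which the arm holds its last target. There are 200 camera calls.

## Working session

There is one attempt and no reset: what is moved stays moved. The work goes in short steps, Python scripts to look and compute and a tool call to move; the robot and the scene stay as the last step left them, time stands still between calls to the robot, and variables do not carry over. Pictures are saved under pics/ and viewed, about 8 in all and at most 12, crops included, and the job is handed in when it is done.

Besides the shell and the picture viewer there is one more tool, called after "Call:" in YAML: its name, and indented under it one key for each argument. drive_tool: Moves the arm, as the interface text tells. Its arguments: {"type":"object","properties":{"moves":{"type":"array"},"force":{"type":"number"}},"required":["moves"]}

```bash
mkdir -p pics
cat > h.py <<'E'
from rig import *
import numpy as np, cv2
def shot(n,name):
    c=capture(n); cv2.imwrite(f'pics/{name}.png',c['img'][:,:,::-1]); np.save(f'pics/{name}.npy',c,allow_pickle=True); return c
def ld(name): return np.load(f'pics/{name}.npy',allow_pickle=True).item()
def ray(c,u,v):
    R=cv2.Rodrigues(np.array(c['rvec'],float))[0]; t=np.array(c['tvec'],float).ravel()
    d=R.T@np.array([(u-c['cx'])/c['fx'],(v-c['cy'])/c['fy'],1]); return -R.T@t,d
def on(c,u,v,z):
    o,d=ray(c,u,v); return o+d*(z-o[2])/d[2]
def proj(c,p):
    R=cv2.Rodrigues(np.array(c['rvec'],float))[0]; q=R@np.array(p,float)+np.array(c['tvec'],float).ravel()
    return q[0]/q[2]*c['fx']+c['cx'],q[1]/q[2]*c['fy']+c['cy']
E
python3 - <<'E'
from h import *
a=shot('scene','s0');b=shot('top','t0')
for c in(a,b): print(ray(c,256,192),c['fx'])
print(get_obs())
E
```

```text
(array([1456.60447836, -208.47405602,  810.15447471]), array([-0.78119738,  0.12848741, -0.61109502])) 426.35656013746296
(array([ 411.49790625, -101.66093746, 1137.05800996]), array([ 0.23826724, -0.00524592, -0.97140381])) 402.63669646230227
{'t': 0.1, 'joints': array([ 6.85710278e+01,  1.24723528e+01,  9.25212891e+01,  9.48520442e-04,
        7.51324654e+01, -6.43002948e+00]), 'joint_vel': array([-0.0333019 , -0.08662075, -0.0369775 , -0.09952472,  0.00283528,
       -0.09672198]), 'joint_efforts': array([-6.94023547e-04, -3.98072362e+01, -3.04972208e+01, -8.04183514e-05,
        4.16732684e-03, -1.18201820e-05]), 'ee_pos': array([161.46519146, 603.00986212, 230.08147866]), 'ee_rot': array([-1.79984967e+02,  1.25211362e-01,  7.50008293e+01]), 'contact_force': array([-0.07685527,  0.14083181,  0.60337649]), 'wrist_torque': array([-0.07323629, -0.0119356 ,  0.01029298]), 'width': 85.44409083065347}
```

View pics/s0.png

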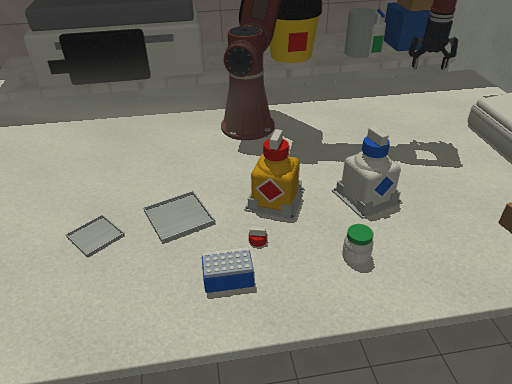

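View pics/t0.png

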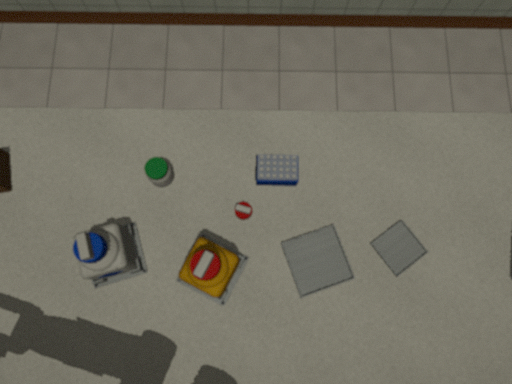

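Scene view: red candidates are the cap on the yellow jug (276,148) and a small loose cap (258,238). The trays are a large one (179,216) and a small one (96,235). In the top view the jug cap is at (206,264), the small cap (243,210), the blue cap (90,247), the large tray (317,260) and the small tray (398,247). I choose the jug cap and the large tray.

Run:
```python
from h import *
b=ld('t0');a=ld('s0')
def masks(c,x0,y0,x1,y1):
    im=c['img'].astype(int);m=np.zeros(im.shape[:2],bool);m[y0:y1,x0:x1]=1
    r,g,bl=im[...,0],im[...,1],im[...,2]
    return m&(r>110)&(g<70)&(bl<70), m&(r>120)&(g>110)&(bl>100)&(abs(r-bl)<60)
red,_=masks(b,175,230,245,300)
hull=cv2.convexHull(np.argwhere(red)[:,::-1].astype(np.int32))
(u,v),(w,h),an=cv2.fitEllipse(hull); print('skirt',u,v,w,h,on(b,u,v,197))
_,wh=masks(b,190,248,222,282)
n,l,st,ce=cv2.connectedComponentsWithStats(wh.astype(np.uint8)); print(st,ce)
k=1+st[1:,4].argmax(); pts=np.argwhere(l==k)[:,::-1].astype(np.float32)
r=cv2.minAreaRect(pts);bx=cv2.boxPoints(r);print(r)
P=np.array([on(b,*p,227)[:2] for p in bx]);print('bar',P.round(1),P.mean(0))
for i in range(4):
    e=P[(i+1)%4]-P[i];print(np.linalg.norm(e),np.degrees(np.arctan2(e[1],e[0])))
# tray
im=b['img'];g=cv2.cvtColor(im,cv2.COLOR_RGB2GRAY)
m=np.zeros_like(g);m[215:305,270:362]=1
t=((g<150)&(m>0)).astype(np.uint8)
n,l,st,ce=cv2.connectedComponentsWithStats(t);k=1+st[1:,4].argmax()
r=cv2.minAreaRect(np.argwhere(l==k)[:,::-1].astype(np.float32));T=np.array([on(b,*p,10)[:2] for p in cv2.boxPoints(r)])
print('tray',r,T.round(1),T.mean(0));print(on(b,243,210,20),on(b,277,168,62),on(b,90,247,227))
big=cv2.resize(im[220:310,165:365],None,fx=4,fy=4,interpolation=cv2.INTER_CUBIC)
for p in bx: cv2.circle(big,(int((p[0]-165)*4+2),int((p[1]-220)*4+2)),3,(0,255,0),-1)
for p in cv2.boxPoints(r): cv2.circle(big,(int((p[0]-165)*4),int((p[1]-220)*4)),3,(0,0,255),-1)
s=cv2.resize(a['img'][110:250,170:350][:, :],None,fx=4,fy=4,interpolation=cv2.INTER_CUBIC)[:240,:720]
big=big[:, :720]; o=np.vstack([big,np.pad(s,((0,0),(0,big.shape[1]-s.shape[1]),(0,0)))])
cv2.imwrite('pics/crop1.png',o[:,:,::-1])
```

```text
skirt 203.70188903808594 265.11627197265625 28.733285903930664 29.66968536376953 [466.89115465  12.16574099 197.        ]
[[     0      0    512    384 196409]
 [   194    252     18     25    199]] [[255.55354388 191.42642649]
 [202.65326633 264.11557789]]
((202.67832946777344, 264.0063171386719), (7.901060581207275, 25.538782119750977), 28.610462188720703)
bar [[446.8  31.4]
 [496.8   6.1]
 [488.5  -9.8]
 [438.7  15.7]] [467.705899    10.84620498]
56.04162447470046 -26.846310533311936
17.930472396229774 -117.5319731771034
55.929797414827114 152.9321365395233
17.713213678225095 62.82270390321356
tray ((315.5, 259.5), (89.0, 91.0), 90.0) [[ 621.1 -148.3]
 [ 624.2 -407.4]
 [ 378.5 -396. ]
 [ 375.7 -149. ]] [ 499.86290368 -275.16308418]
[632.65809953 -71.48329352  20.        ] [ 744.74474602 -165.268752     62.        ] [502.53816691 266.25783468 227.        ]
```

View pics/crop1.png

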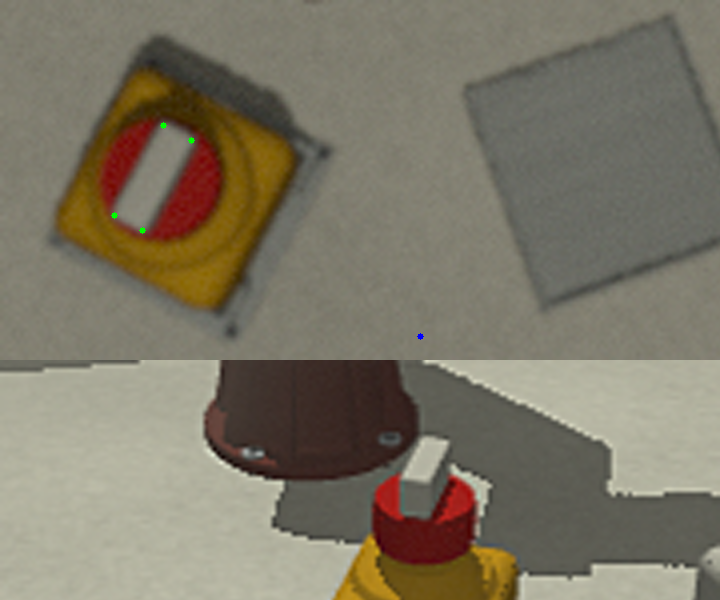

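Top crop: the cap's bar (green dots) runs along about -27° with its centre near world (467.5, 11). The big tray's corners in the full image are about (281,242), (332,224), (352,279) and (301,297). My tray mask failed, so I'll use these corners instead. Moving above the cap now.

Call:
drive_tool:
  moves:
    - [-3.3,3.0,-1.2,0,0,0,100]
    - [-3.3,3.0,-1.2,0,0,0,100]
    - [-3.3,3.0,-1.2,0,0,0,100]
    - [-3.3,3.0,-1.2,0,0,0,100]
    - [-3.3,3.0,-1.2,0,0,0,100]
  force: 100

```text
t: 0.72
ee_pos: [264.1, 403.9, 291.1]
ee_rot: [-180.0, 0.0, 75.0]
contact_force: [-0.0, -0.4, 0.2]
width: 85.6
```

Call:
drive_tool:
  moves:
    - [-3.3,3.0,0,0,0,0,100]
    - [-3.3,3.0,0,0,0,0,100]
    - [-3.3,3.0,0,0,0,0,100]
    - [-3.3,3.0,0,0,0,0,100]
    - [-3.3,3.0,0,0,0,0,100]

```text
t: 1.35
ee_pos: [366.2, 205.9, 290.9]
ee_rot: [-180.0, 0.0, 75.0]
contact_force: [1.7, -0.7, 0.5]
width: 85.5
```

Call:
drive_tool:
  moves:
    - [-3.3,3.0,0,0,0,0,100]
    - [-3.3,3.0,0,0,0,0,100]
    - [-3.3,3.0,0,0,0,0,100]
    - [-3.3,3.0,0,0,0,0.105,100]
    - [-3.0,3.0,0,0,0,0.105,100]

```text
t: 1.98
ee_pos: [465.3, 8.6, 290.8]
ee_rot: [-180.0, 0.0, 62.7]
contact_force: [1.0, 0.4, 0.4]
width: 85.5
```

```bash
cat >> h.py <<'E'
def togo(p,yaw):
    o=get_obs();y=np.radians(o['ee_rot'][2]);d=np.array(p)-o['ee_pos']
    print('t',o['t'],'pos',o['ee_pos'].round(1),'rot',o['ee_rot'].round(2),'F',o['contact_force'].round(1),'w',round(o['width'],1),'j6',round(o['joints'][5],1))
    print('tool cm',np.round(np.array([d[0]*np.cos(y)+d[1]*np.sin(y),d[0]*np.sin(y)-d[1]*np.cos(y),-d[2]])/10,2),'az',round(-np.radians((yaw-o['ee_rot'][2]+180)%360-180),3))
E
python3 - <<'E'
from h import *
b=ld('t0');a=ld('s0')
T=np.array([on(b,u,v,14)[:2] for u,v in[(281.2,242),(332.5,224),(352.5,279),(301.2,297)]]);print(T.round(1),T.mean(0))
print(proj(a,[467.5,11.2,227]),on(a,*proj(a,[467.5,11.2,227]),227))
togo([467.5,11.2,270],63)
c=shot('scene','s1');cv2.imwrite('pics/s1c.png',cv2.resize(c['img'][70:230,200:360],None,fx=3.7,fy=3.7,interpolation=cv2.INTER_CUBIC)[:,:,::-1])
E
```

```text
[[ 544.  -179.6]
 [ 596.6 -324.6]
 [ 444.8 -374.7]
 [ 395.2 -233.4]] [ 495.14960604 -278.08985486]
(np.float64(275.83842765624314), np.float64(133.91865318388213)) [467.5  11.2 227. ]
t 1.975 pos [465.3   8.6 290.8] rot [-179.96    0.     62.75] F [1.  0.4 0.4] w 85.5 j6 -70.3
tool cm [0.33 0.08 2.08] az -0.004
```

View pics/s1c.png

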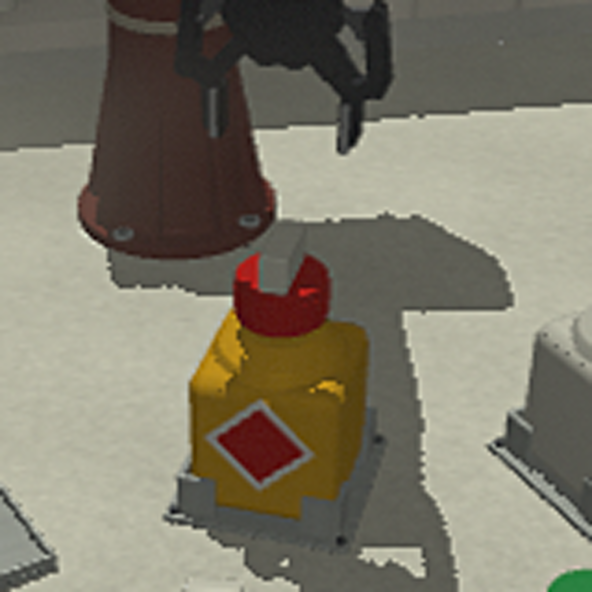

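The jaws straddle the bar: their midpoint is at crop column 282 and so is the bar. Descending and closing.

Call:
drive_tool:
  moves:
    - [0.33,0.08,2.5,0,0,0,100]
    - [0,0,2.5,0,0,0,100]
    - [0,0,2.2,0,0,0,100]
    - [0,0,1.2,0,0,0,100]
    - [0,0,0.6,0,0,0,100]

```text
t: 2.65
ee_pos: [466.9, 12.7, 200.6]
ee_rot: [-179.9, 0.0, 63.0]
contact_force: [0.0, -0.6, 0.2]
width: 85.5
```

Call:
drive_tool:
  moves:
    - [0,0,0,0,0,0,50]
    - [0,0,0,0,0,0,30]
    - [0,0,0,0,0,0,20]
    - [0,0,0,0,0,0,10]
    - [0,0,0,0,0,0,0]
  force: 100

```text
t: 3.28
ee_pos: [467.5, 12.0, 202.4]
ee_rot: [179.9, 0.1, 63.0]
contact_force: [-3.3, -3.0, 5.6]
width: 20.3
```

Run:
```python
from h import *
togo([467.5,11.2,190],63); print(get_obs()['wrist_torque'])
c=shot('scene','s2');cv2.imwrite('pics/s2c.png',cv2.resize(c['img'][90:190,220:340],None,fx=5,fy=5,interpolation=cv2.INTER_CUBIC)[:,:,::-1])
```

```text
t 3.275 pos [467.5  12.  202.4] rot [1.7994e+02 6.0000e-02 6.2980e+01] F [-3.3 -3.   5.6] w 20.3 j6 -70.0
tool cm [-0.07  0.03  1.24] az -0.0
[-0.37239912  0.44924597  0.02483909]
```

View pics/s2c.png

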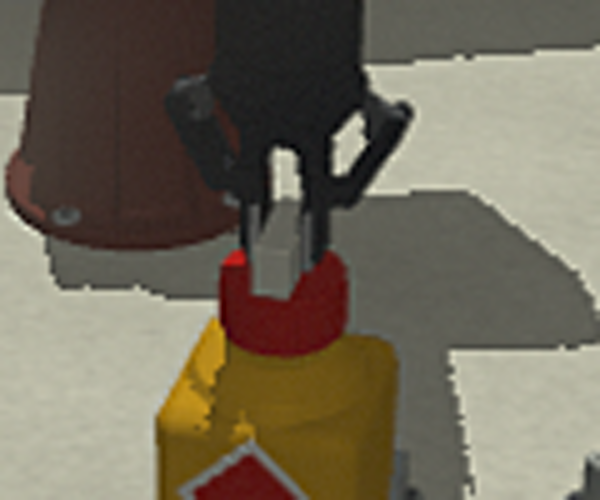

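The bar is gripped (opening 20.3 mm). Next I press about 9–10 mm.

Call:
drive_tool:
  moves:
    - [0,0,0.3,0,0,0,0]
    - [0,0,0.3,0,0,0,0]
    - [0,0,0.3,0,0,0,0]
    - [0,0,0,0,0,0,0]
    - [0,0,0,0,0,0,0]
  force: 120

```text
t: 3.95
ee_pos: [467.6, 12.0, 194.9]
ee_rot: [179.9, 0.1, 63.0]
contact_force: [-6.4, -2.0, 13.0]
width: 19.6
```

Call:
drive_tool:
  moves:
    - [0,0,0.2,0,0,0,0]
    - [0,0,0.1,0,0,0,0]
    - [0,0,0,0,0,0,0]
    - [0,0,0,0,0,0,0]
    - [0,0,0,0,0,0,0]

```text
t: 4.58
ee_pos: [467.7, 12.0, 192.5]
ee_rot: [179.9, 0.1, 63.0]
contact_force: [-7.5, -2.6, 15.7]
width: 19.6
```

Call:
drive_tool:
  moves:
    - [0,0,0.1,0,0,0,0]
    - [0,0,0.05,0,0,0,0]
    - [0,0,0,0,0,0,0]
    - [0,0,0,0,0,-0.05,0]
    - [0,0,0,0,0,-0.05,0]

```text
t: 5.2
ee_pos: [468.4, 12.0, 192.4]
ee_rot: [179.9, 0.0, 68.7]
contact_force: [-9.0, -2.1, 19.5]
width: 19.7
```

Run:
```python
from h import *
togo([467.5,11.2,191],123); print(get_obs()['wrist_torque'])
```

```text
t 5.2 pos [468.4  12.  192.4] rot [1.7987e+02 3.0000e-02 6.8740e+01] F [-9.  -2.1 19.5] w 19.7 j6 -75.8
tool cm [-0.1  -0.06  0.14] az -0.947
[-0.21388018  1.55037192 -0.30285186]
```

Call:
drive_tool:
  moves:
    - [0,0,0,0,0,-0.095,0]
    - [0,0,0,0,0,-0.095,0]
    - [0,0,0,0,0,-0.095,0]
    - [0,0,0,0,0,-0.095,0]
    - [0,0,0,0,0,-0.095,0]

```text
t: 5.82
ee_pos: [468.3, 12.1, 192.4]
ee_rot: [179.9, 0.1, 96.0]
contact_force: [-7.2, -2.0, 19.7]
width: 19.5
```

Call:
drive_tool:
  moves:
    - [0,0,0,0,0,-0.095,0]
    - [0,0,0,0,0,-0.095,0]
    - [0,0,0,0,0,-0.095,0]
    - [0,0,0,0,0,-0.095,0]
    - [0,0,0,0,0,-0.095,0]

```text
t: 6.45
ee_pos: [468.3, 12.1, 192.4]
ee_rot: [180.0, 0.1, 123.3]
contact_force: [-9.1, -1.3, 20.4]
width: 20.1
```

Run:
```python
from h import *
togo([467.5,11.2,240],123); print(get_obs()['wrist_torque'])
c=shot('top','t3')
cv2.imwrite('pics/t3c.png',cv2.resize(c['img'][215:315,150:270],None,fx=5,fy=5,interpolation=cv2.INTER_CUBIC)[:,:,::-1])
c=shot('scene','s3');cv2.imwrite('pics/s3c.png',cv2.resize(c['img'][90:190,220:340],None,fx=5,fy=5,interpolation=cv2.INTER_CUBIC)[:,:,::-1])
```

```text
t 6.45 pos [468.3  12.1 192.4] rot [1.7995e+02 9.0000e-02 1.2325e+02] F [-9.1 -1.3 20.4] w 20.1 j6 -130.3
tool cm [-0.03 -0.12 -4.76] az 0.004
[-0.11082705  1.64213803 -0.31013077]
```

View pics/s3c.png

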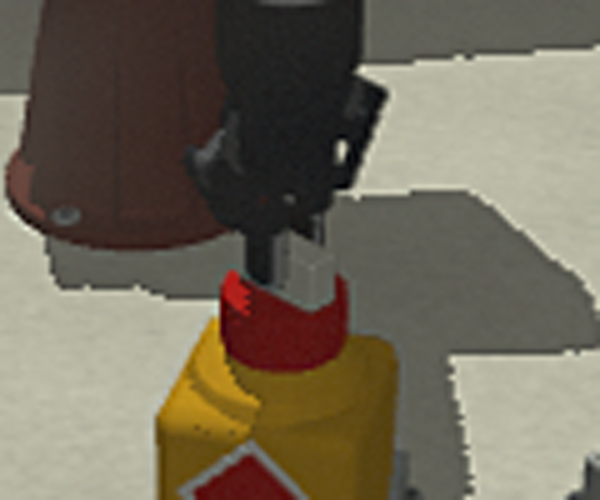

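The bar has turned with the gripper, about 60°, and the cap sits lower on the neck. Lifting straight up, slowly at first.

Call:
drive_tool:
  moves:
    - [0,0,-0.5,0,0,0,0]
    - [0,0,-0.7,0,0,0,0]
    - [0,0,-0.8,0,0,0,0]
    - [0,0,-0.8,0,0,0,0]
    - [0,0,-0.5,0,0,0,0]

```text
t: 7.18
ee_pos: [467.0, 13.0, 220.5]
ee_rot: [-180.0, -0.1, 123.1]
contact_force: [0.0, -0.3, -0.7]
width: 19.6
```

The force is about the cap's weight, so it is free. Continuing up.

Call:
drive_tool:
  moves:
    - [0,0,-1.2,0,0,0,0]
    - [0,0,-1.5,0,0,0,0]
    - [0,0,-1.5,0,0,0,0]
    - [0,0,-1.5,0,0,0,0]
    - [0,0,0,0,0,0,0]

```text
t: 7.8
ee_pos: [468.6, 12.4, 280.1]
ee_rot: [179.8, 0.2, 123.1]
contact_force: [0.6, 0.0, -0.4]
width: 19.6
```

Run:
```python
from h import *
togo([495,-278,275],73)
c=shot('scene','s4');cv2.imwrite('pics/s4c.png',cv2.resize(c['img'][60:240,140:340],None,fx=3,fy=3,interpolation=cv2.INTER_CUBIC)[:,:,::-1])
```

```text
t 7.8 pos [468.6  12.4 280.1] rot [1.7982e+02 1.5000e-01 1.2313e+02] F [ 0.6  0.  -0.4] w 19.6 j6 -130.2
tool cm [-25.77 -13.66   0.51] az 0.875
```

View pics/s4c.png

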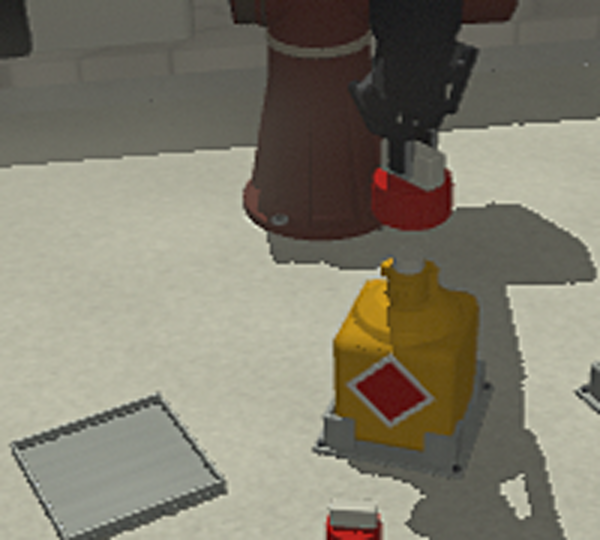

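The cap is in the gripper, clear of the neck, with its bar up. Turning back 50° for wrist room, then over to the tray.

Call:
drive_tool:
  moves:
    - [0,0,0,0,0,0.175,0]
    - [0,0,0,0,0,0.175,0]
    - [0,0,0,0,0,0.175,0]
    - [0,0,0,0,0,0.175,0]
    - [0,0,0,0,0,0.175,0]

```text
t: 8.48
ee_pos: [466.7, 12.7, 276.7]
ee_rot: [-179.9, 0.0, 72.7]
contact_force: [1.0, 1.1, -1.7]
width: 19.9
```

Call:
drive_tool:
  moves:
    - [-2.7,1.1,0,0,0,0,0]
    - [-2.7,1.1,0,0,0,0,0]
    - [-2.7,1.1,0,0,0,0,0]
    - [-2.7,1.1,0,0,0,0,0]
    - [-2.7,1.1,0,0,0,0,0]

```text
t: 9.1
ee_pos: [479.9, -133.3, 276.7]
ee_rot: [-179.9, -0.0, 73.0]
contact_force: [0.6, 0.3, -2.5]
width: 19.9
```

Call:
drive_tool:
  moves:
    - [-2.7,1.1,0,0,0,0,0]
    - [-2.7,1.1,0,0,0,0,0]
    - [-2.7,1.1,0,0,0,0,0]
    - [-2.7,1.1,0,0,0,0,0]
    - [-2.7,1.1,0,0,0,0,0]

```text
t: 9.72
ee_pos: [493.0, -278.4, 276.5]
ee_rot: [-179.9, -0.0, 73.0]
contact_force: [0.3, -0.1, -1.4]
width: 20.0
```

Run:
```python
from h import *
togo([495,-278,50],73)
```

```text
t 9.725 pos [ 493.  -278.4  276.5] rot [-1.7988e+02 -5.0000e-02  7.2990e+01] F [ 0.3 -0.1 -1.4] w 20.0 j6 -109.5
tool cm [ 0.1   0.18 22.65] az -0.0
```

Call:
drive_tool:
  moves:
    - [0.1,0.18,4,0,0,0,0]
    - [0,0,5,0,0,0,0]
    - [0,0,5,0,0,0,0]
    - [0,0,4,0,0,0,0]
    - [0,0,2,0,0,0,0]

```text
t: 10.35
ee_pos: [493.2, -275.7, 74.1]
ee_rot: [-179.6, -0.1, 73.0]
contact_force: [-0.6, 0.1, -1.5]
width: 19.8
```

Call:
drive_tool:
  moves:
    - [0,0,0.6,0,0,0,0]
    - [0,0,0.3,0,0,0,0]
    - [0,0,0.1,0,0,0,0]
    - [0,0,0,0,0,0,0]
    - [0,0,0,0,0,0,0]

```text
t: 10.98
ee_pos: [496.1, -277.7, 68.7]
ee_rot: [179.9, 0.0, 73.0]
contact_force: [0.4, 0.0, -2.0]
width: 19.4
```

Run:
```python
from h import *
togo([495,-278,45],73)
c=shot('scene','s5');cv2.imwrite('pics/s5c.png',cv2.resize(c['img'][150:260,120:260],None,fx=5,fy=5,interpolation=cv2.INTER_CUBIC)[:,:,::-1])
```

```text
t 10.975 pos [ 496.1 -277.7   68.7] rot [1.7991e+02 3.0000e-02 7.3000e+01] F [ 0.4  0.  -2. ] w 19.4 j6 -109.3
tool cm [-0.06 -0.09  2.37] az -0.0
```

View pics/s5c.png

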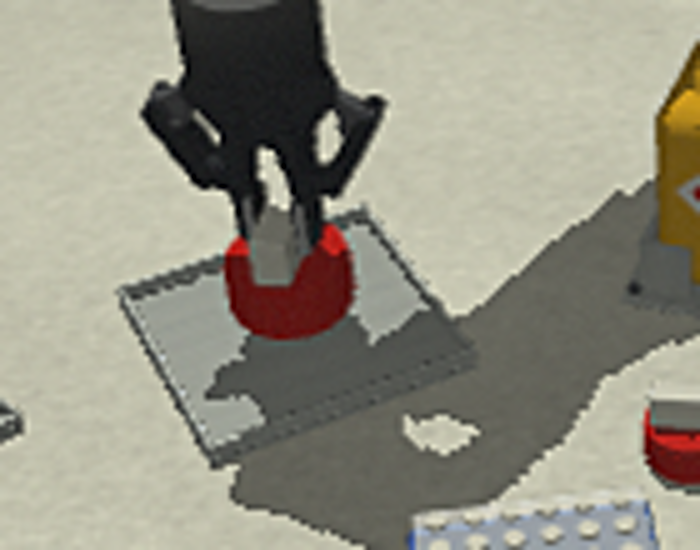

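The cap is over the tray's centre, about 24 mm up. Lowering gently.

Call:
drive_tool:
  moves:
    - [0,0,0.9,0,0,0,0]
    - [0,0,0.6,0,0,0,0]
    - [0,0,0.3,0,0,0,0]
    - [0,0,0.1,0,0,0,0]
    - [0,0,0,0,0,0,0]

```text
t: 11.65
ee_pos: [495.6, -277.4, 48.7]
ee_rot: [-180.0, -0.0, 73.0]
contact_force: [-0.7, 0.0, -1.0]
width: 19.8
```

Call:
drive_tool:
  moves:
    - [0,0,0.15,0,0,0,0]
    - [0,0,0.15,0,0,0,0]
    - [0,0,0.1,0,0,0,0]
    - [0,0,0,0,0,0,0]
    - [0,0,0,0,0,0,0]

```text
t: 12.28
ee_pos: [495.6, -277.4, 44.8]
ee_rot: [180.0, 0.0, 73.0]
contact_force: [-0.1, 0.3, -1.8]
width: 19.9
```

Call:
drive_tool:
  moves:
    - [0,0,0.1,0,0,0,0]
    - [0,0,0.1,0,0,0,0]
    - [0,0,0,0,0,0,0]
    - [0,0,0,0,0,0,0]
    - [0,0,0,0,0,0,0]

```text
t: 12.9
ee_pos: [495.7, -277.6, 44.5]
ee_rot: [-180.0, -0.0, 73.0]
contact_force: [-4.1, 2.5, 8.0]
width: 19.6
```

Contact made (8 N). Easing off slightly and releasing.

Call:
drive_tool:
  moves:
    - [0,0,-0.1,0,0,0,0]
    - [0,0,0,0,0,0,0]
    - [0,0,0,0,0,0,40]
    - [0,0,0,0,0,0,60]
    - [0,0,0,0,0,0,60]

```text
t: 13.52
ee_pos: [495.5, -277.3, 43.5]
ee_rot: [-180.0, -0.0, 73.0]
contact_force: [0.3, -0.0, 0.4]
width: 51.5
```

Call:
drive_tool:
  moves:
    - [0,0,0,0,0,0,80]
    - [0,0,-0.5,0,0,0,80]
    - [0,0,-2,0,0,0,80]
    - [0,0,-3,0,0,0,80]
    - [0,0,-5,0,0,0,80]

```text
t: 14.15
ee_pos: [494.5, -276.7, 149.5]
ee_rot: [-179.8, -0.1, 73.0]
contact_force: [0.5, -0.6, -0.1]
width: 68.2
```

Call:
drive_tool:
  moves:
    - [0,0,-5,0,0,0,80]
    - [0,0,-5,0,0,0,80]
    - [0,0,-3,0,0,0,80]
    - [0,0,0,0,0,0,80]
    - [0,0,0,0,0,0,80]

```text
t: 14.78
ee_pos: [495.0, -277.0, 278.4]
ee_rot: [-180.0, -0.0, 73.0]
contact_force: [-0.2, 0.6, -0.5]
width: 68.1
```

Run:
```python
from h import *
togo([495,-278,45],73)
a=shot('scene','s6')
cv2.imwrite('pics/s6c.png',cv2.resize(a['img'][60:310,50:400],None,fx=2.2,fy=2.2,interpolation=cv2.INTER_CUBIC)[:,:,::-1])
p=ld('s0')
print(a['img'].shape, [ (np.abs(a['img'][y0:y1,x0:x1].astype(int)-p['img'][y0:y1,x0:x1]).max()) for x0,y0,x1,y1 in[(200,248,260,295),(340,222,380,270),(335,125,400,215),(245,228,270,248)]])
```

```text
t 14.775 pos [ 495.  -277.   278.4] rot [-1.7996e+02 -1.0000e-02  7.2990e+01] F [-0.2  0.6 -0.5] w 68.1 j6 -109.3
tool cm [-0.1   0.03 23.34] az -0.0
(384, 512, 3) [np.int64(109), np.int64(11), np.int64(118), np.int64(97)]
```

View pics/s6c.png

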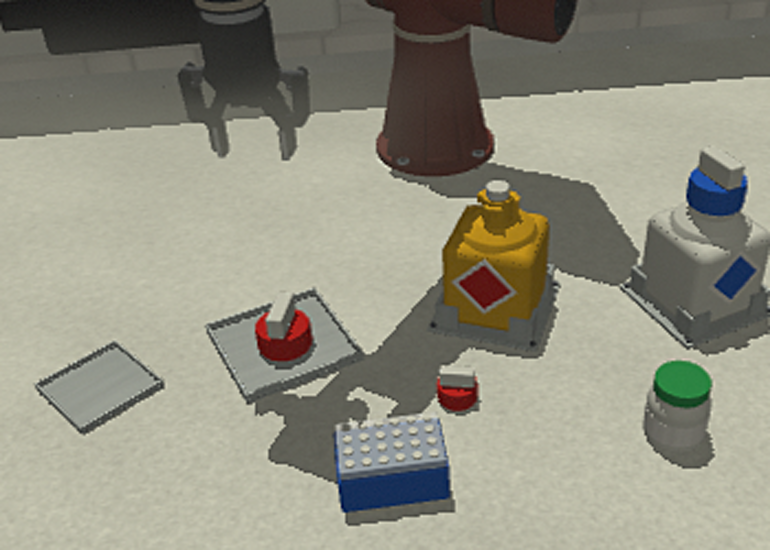

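The cap stands flat and bar-up in the large tray at crop (285,338). The gripper is clear, and the tip rack (392,463), jar (680,400), small cap (457,390) and white jug look unmoved. Handing in.

```bash
python3 -c "
from rig import *
print(finish_job())"
```

```text
the job is handed in; nothing more can be done
None
```

The red cap is off the yellow jug and set down right way up, lying flat near the centre of the larger steel tray. I handed the job in at about 15 s, with the gripper open and about 230 mm above the cap.

- **Opening:** I pressed the cap about 10 mm to full depth at about 20 N. I then turned it about 60° anticlockwise while holding it down, and it lifted straight off with no resistance.
- **Placing:** The cap touched the tray floor at about 8 N. I eased off before letting go.
- **Last picture:** The tip rack, jar, small loose red cap and white jug look unmoved.
- **Checks that disagreed:**
  - The first automatic tray outline was wrong, so I read the tray corners off the picture instead.
  - The final pixel comparison showed changes around the tip rack, white jug and small red cap. I put those down to the arm's shadow and judged that nothing had moved by eye, not by a second measurement.

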